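# Lid a silver box and turn it over in the padded turnover frame

## Task

The round silver box standing in one leaf of the turnover frame is to be marked on its underside: set its own lid, the larger of the two loose ones, on it so that it sits seated and level, then swing the empty leaf over until it is fully closed on the lid. Then turn the two closed leaves over together, without letting them gape or slam, until they lie fully down on the other side with the lidded box upside down between them and its bottom showing in the window. Leave the small lid, the hammer, the steel block and the tool can where they are.

Things in the scene. Friction and masses are not known exactly. Their poses are not given: they have to be found in the camera images.
- hinge_mid (a point): Middle of the turnover frame's level hinge pin, 80 mm above the bench. The frame: a dark wooden base board, 200 x 340 mm, fixed to the bench, with two wood-and-cork leaves like an open book on the one pin. x axis along the pin; y axis level, towards the side where the loaded leaf lies at the start (the empty leaf lies on the -y side); z up. The frame may stand turned.
- loaded_leaf (a joint): Angle (rad) of the leaf that holds the box. 0 = flat, open, on its own side (+y of hinge_mid), as at the start; grows as its outer edge lifts; 1.57 = upright; 3.14 = turned right over, face down on the other side (a stop). A friction hinge (about 0.6 N m) holds it wherever it is left. Lifted with the empty leaf closed on it, it pushes that leaf along in front of it.
- empty_leaf (a joint): Angle (rad) of the empty leaf, a twin of the other. 0 = flat, open, on its own side (-y of hinge_mid); grows as its outer edge lifts; 3.14 = closed over the loaded leaf while that lies flat. Starts at 0 to 0.5. A friction hinge (about 0.6 N m) holds it wherever it is left. Corner blocks stop the leaves parallel, 33 mm apart, the lidded box between; the two angles then add up to 3.14.
- loaded_leaf_handle (a point): Middle of the loaded leaf's handle: a straight round steel bar, 12 mm thick, parallel to the hinge pin and 188 mm from its axis, level with it (80 mm above the bench) when the leaf lies flat; it swings on that circle. Graspable length 55 mm between two bent arms; 34 mm clear between bar and leaf edge. It lies 45 mm along +x of hinge_mid. x axis along the bar.
- empty_leaf_handle (a point): Middle of the empty leaf's handle, the same bar (12 mm thick, 188 mm from the hinge axis), 45 mm along -x of hinge_mid, so that with the leaves closed the two handles lie end to end in one line, 80 mm above the bench. x axis along the bar.
- loaded_leaf_nest (a point): Centre of the floor of the loaded leaf's nest, a round recess 92 mm across, 6 mm deep, with a 65 mm window through the leaf; 90 mm from the hinge axis. The leaf is 180 mm along the hinge, 15 mm thick, and reaches from 20 to 148 mm from the hinge axis; lying open its padded face is 16.5 mm below the axis. z axis out of the nest.
- empty_leaf_nest (a point): Centre of the floor of the empty leaf's nest; leaf and nest are the same as the other's. z axis out of the nest (up when the leaf lies open).
- box_mid (a point): Centre (half-way up) of the plain round silver box, 84 mm across, 40 mm high, wall 4 mm, open at the top (mouth 76 mm across). It stands upright in the loaded leaf's nest, its underside 57.5 mm above the bench. z axis from its underside to its mouth.
- box_rim (a point): Centre of the box's mouth, level with its rim, 97.5 mm above the bench at the start. z axis up at the start.
- lid_knob (a point): Centre of the round knob, 24 mm across and 16 mm high at full width, of the box's lid: a silver disc 84 mm across, 5 mm thick, with a 71 mm spigot 5 mm deep below that drops into the mouth. It is 21.5 mm above the disc's underside, 16.5 above its top face, 26.5 above the bench when the lid lies there, knob up, left or right of the frame. z axis up through the knob.
- lid_seat (a point): Centre of the lid disc's underside, where it sits on the box's rim: with the lid seated this point meets box_rim. z axis up through the knob.
- small_lid_knob (a point): Centre of the knob of a smaller silver lid (62 mm across, same knob) from another box, lying on the bench on the other side of the frame. Leave it alone.
- hammer: Chasing hammer with wooden handle, 220 mm long, lying on the bench beyond the frame. Leave it alone.
- bench_block: Steel bench block, 70 by 70 by 22 mm, beside the frame; origin at the centre of its underside. Leave it alone.
- tool_can: Aluminium can of punches and files, 72 mm across, about 145 mm high, beside the frame; origin at the centre of its underside. Leave it alone.

How it is judged:
On the way, in this order (a step that is already met when the one before it is completed fails the run):
1. the lid is set on the box in the open loaded leaf: seated within 5 mm of centre, level, and let go (distance between lid_seat and box_rim below 0.005 m and angle between the z axis of lid_seat and the z axis of box_rim, either way round below 0.035 rad and angle between lid_seat's own z axis and vertical below 0.06 rad and contact force between the fingers and lid below 0.1 N and value of joint loaded_leaf below 0.08 rad and value of joint empty_leaf below 2 rad), for 0.3 s.
2. the empty leaf is fully closed over the lidded box while the loaded leaf still lies flat (value of joint empty_leaf above 3.06 rad and value of joint loaded_leaf below 0.08 rad and distance between lid_seat and box_rim below 0.005 m), for 0.2 s.
At the end, for the whole second after the job is handed in: Loaded leaf fully over (above 3.06 rad) on the empty leaf, which is fully down (below 0.08 rad); box upside down (within 0.08 rad), within 8 mm of both nest centres, lid seated on its rim (6 mm, 0.035 rad), at rest; bystanders within 30 mm of their places (value of joint loaded_leaf above 3.06 rad and value of joint empty_leaf below 0.08 rad and angle between box_mid's own z axis and vertical above 3.06 rad and distance between lid_seat and box_rim below 0.006 m and angle between the z axis of lid_seat and the z axis of box_rim, either way round below 0.035 rad and horizontal distance between box_mid and empty_leaf_nest below 0.008 m and horizontal distance between box_mid and loaded_leaf_nest below 0.008 m and linear speed of box below 0.02 m/s and distance of each of small_lid_knob, hammer, bench_block, tool_can from where it was at the start of the episode below 0.03 m); the robot touches nothing.
It fails at once if the loaded leaf is turned while the empty leaf is not closed on it, or the leaves gape by more than 0.25 rad as they go over (value of joint loaded_leaf between 0.35 and 2.8 rad and angle between the z axis of loaded_leaf_nest and the z axis of empty_leaf_nest, either way round above 0.25 rad).
It fails at once if a leaf is slammed (faster than 5 rad/s) (velocity of joint any of loaded_leaf, empty_leaf above 5 rad/s or velocity of joint any of loaded_leaf, empty_leaf below -5 rad/s).
It fails at once if the small lid, hammer, steel block or tool can is displaced by more than 30 mm (distance of any of small_lid_knob, hammer, bench_block, tool_can from where it was at the start of the episode above 0.03 m).
It also fails if it takes over 72 s, if anything falls off the work surface, if the arm or the gripper's body presses on something with over 40 N, if the wrist force passes 120 N, or if a joint passes its speed limit or range.

## Robot

A 6-joint arm with a two-finger parallel gripper is mounted at the origin on the work surface. World frame = base frame: x ahead of the robot, y to its left, z up, the work surface at z = 0. Lengths are in m, angles in rad, forces in N, time in s.
With the tool pointing down it reaches from about 0.35 to 0.8 m from the base axis. Payload 7.3 kg.
Tool frame: the origin (TCP) lies between the finger pads; the fingertips stand 25 mm ahead of it and the grasp point (between the pads) lies 6 mm ahead of it (r.tip_extent is the distance from the TCP to the fingertips, in m); z points along the fingers, y is the direction in which the jaws open and shut (so a half turn about z gives the same grasp; the last joint's range is limited). The gripper opens to 85 mm and grips with 20 to 120 N. Pads are 22 mm wide; open, the fingers measure 114 mm over their backs; the gripper's body (76 mm by 85 mm) begins 54 mm behind the grasp point. The pads swing forward as they close: fully open they stand 13 mm farther back than shut.
Start: joints at [1.139, 0.342, 1.524, -0, 1.275, -0.146], TCP at [0.148, 0.504, 0.256] pointing down, gripper open.
Joint ranges: [-2.53, 2.53], [-0.77, 2.02], [0.04, 2.7], [-1, 4.14], [0.28, 2.66], [-3.11, 3.11]. Speed limits (rad/s): [2.57, 2.57, 3.14, 3.14, 3.14, 3.14].

## Interface

Orientations are given as a unit quaternion [x, y, z, w].
In Python, from workcell import r, command_gripper, optics gives the robot as it stands. The module is installed in compiled form; this text tells all that it offers. Calls block until the motion is done:
- r.reach(position, orientation): joint-space move of the TCP to a pose.
- r.move_straight(position, orientation=None, speed=0.15, max_force=None): straight line of the TCP; orientation=None keeps the orientation; speed is the mean speed in m/s. With max_force (N) it stops when the force on the tool has changed by that much, and returns True; else False.
- r.movej(angles): joint-space move.
- command_gripper(opening, force=None): finger opening in m; force is the grip in N (None keeps the last); returns when the fingers have stopped.
- r.hold(seconds).
- r.solve_ik(position, orientation): joint angles nearest the present ones, or None.
- r.read_state(): the state.
- optics.get_image(name): name is "scene" or "side" or "wrist"; returns (picture, depth): 420x560x3 uint8, red, green, blue; 420x560 float32, m along the optical axis (not along the pixel's ray), 0 where there is no reading.
- optics.camera_model(name): a dict with "K" (3x3 intrinsics, pixels), "R" (3x3) and "t" (3): a world point X has camera coordinates R X + t; the wrist camera has in their place "tool_from_camera" (4x4, takes a point from camera to tool coordinates, whose origin is the TCP and whose axes are the flange's). Camera axes: x right, y down, z forward; pixel columns grow to the right and rows downward; lengths in m; the calibration is good to about 2 mm. A picture is of the moment at which its call begins: read the wrist's pose just before it. camera_model takes no time and is no camera call.
A pose or a line that the arm cannot do raises r.PlanningError and nothing moves.
- r.finish_job(): hands the job in, once; it reports no verdict.
The state is a dict: "time_s": time; "joint_positions": joint angles; "dq": joint speeds; "tau": joint torques, N m; "eef_pos": TCP position; "eef_rot": TCP orientation; "contact_force": force on the tool from outside, world axes, zero at the start; "torque": the same for the moment, N m; "grip_width": finger opening in m.
Only numpy, scipy, OpenCV 4.12 (cv2) and the standard library are available. Lean on these libraries where they do the work, as an engineer would, in place of code of your own. Each camera call takes 0.05 s, during which the arm holds its last target.

## Working session

There is one attempt and no reset: what is moved stays moved. The work goes in short steps, each a Python script; the robot and the scene stay as the last script left them, time stands still between calls to the robot, and variables do not carry over. Pictures are saved under pics/ and viewed, and the job is handed in when it is done.

```bash
mkdir -p pics; ls
python3 - <<'E'
from workcell import r, command_gripper, optics
import cv2,numpy as np
for n in ["scene","side","wrist"]:
    p,d=optics.get_image(n); cv2.imwrite(f"pics/{n}0.png",p[:,:,::-1]); np.savez(f"{n}0.npz",p=p,d=d)
    m=optics.camera_model(n); print(n,{k:np.round(v,4).tolist() if not isinstance(v,str) else v for k,v in m.items()})
s=r.read_state(); print(s, r.tip_extent)
E
```

```text
pics
scene {'K': [[414.9583, 0.0, 278.3218], [0.0, 414.9583, 214.1199], [0.0, 0.0, 1.0]], 'R': [[-0.6415, 0.767, 0.0167], [0.5957, 0.5117, -0.6191], [-0.4834, -0.3872, -0.7851]], 't': [0.3845, -0.287, 1.3067]}
side {'K': [[525.7069, 0.0, 288.5386], [0.0, 525.7069, 210.3356], [0.0, 0.0, 1.0]], 'R': [[0.8337, -0.5522, -0.0099], [-0.3222, -0.4716, -0.8208], [0.4486, 0.6875, -0.5711]], 't': [-0.5256, 0.2773, 1.0652]}
wrist {'K': [[327.9371, 0.0, 277.3156], [0.0, 327.9371, 205.9545], [0.0, 0.0, 1.0]], 'tool_from_camera': [[0.0005, -0.9446, -0.3283, 0.0851], [1.0, 0.0002, 0.0011, -0.0006], [-0.001, -0.3283, 0.9446, -0.1176], [0.0, 0.0, 0.0, 1.0]]}
{'time_s': 0.15, 'joint_positions': array([ 1.13898300e+00,  3.42560143e-01,  1.52478754e+00, -2.47903562e-05,
        1.27540895e+00, -1.45987347e-01]), 'dq': array([ 8.13086086e-05, -2.10037134e-03, -1.37071287e-03, -1.04981022e-03,
       -3.97260048e-05,  1.13686890e-03]), 'tau': array([ 1.14360450e-03, -4.33913648e+01, -2.46144658e+01, -3.23505665e-04,
        5.76853185e-03, -8.35931473e-06]), 'eef_pos': array([0.14788813, 0.50345794, 0.25579042]), 'eef_rot': array([ 1.42423403e-01,  9.89805655e-01, -5.61245519e-04, -1.54442091e-04]), 'contact_force': array([ 0.15206662, -0.89119467, -0.56249941]), 'torque': array([-0.04380334,  0.00455242, -0.07304101]), 'grip_width': 0.08500529579550851} 0.025
```

View pics/scene0.png

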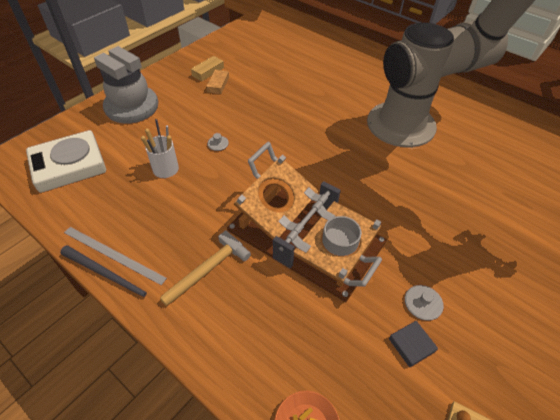

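View pics/side0.png

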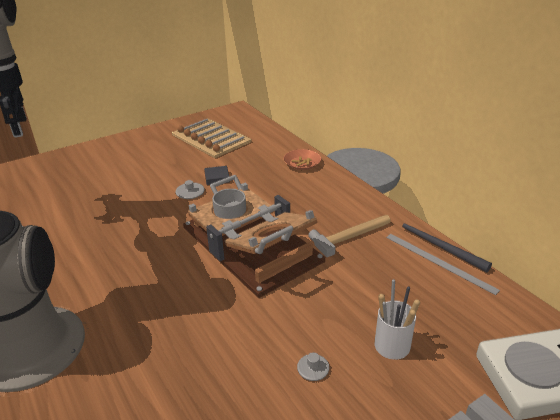

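View pics/wrist0.png

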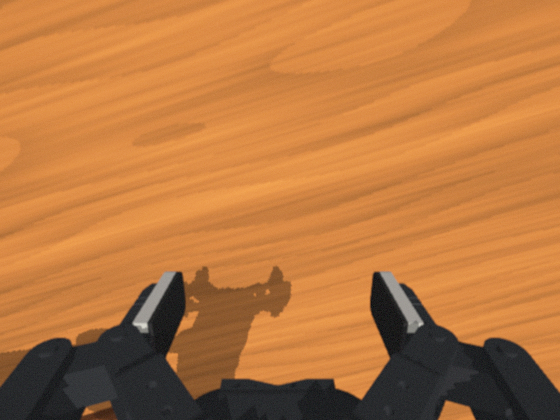

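The scene view shows the lid (knob about 425,295), box (341,236), loaded handle (370,270), empty handle (262,160), small lid (217,142), hammer and can. I'll make helpers and enlarged crops.

```bash
cat > h.py <<'E'
import numpy as np, cv2
from workcell import r, command_gripper, optics
from scipy.spatial.transform import Rotation as Ro
def cloud(n,d,pose=None):
    m=optics.camera_model(n);K=m["K"]
    v,u=np.mgrid[0:420,0:560]
    P=np.stack([(u-K[0,2])/K[0,0]*d,(v-K[1,2])/K[1,1]*d,d],-1)
    if n=="wrist":
        T=m["tool_from_camera"];P=P@T[:3,:3].T+T[:3,3]
        p,q=pose; return P@Ro.from_quat(q).as_matrix().T+p
    return (P-m["t"])@m["R"]
def ray(n,u,v,z):  # intersection of pixel ray with height z
    m=optics.camera_model(n);K=m["K"]
    c=-m["R"].T@m["t"]; w=m["R"].T@np.linalg.inv(K)@np.array([u,v,1.])
    return c+w*(z-c[2])/w[2]
def proj(n,X):
    m=optics.camera_model(n); c=m["R"]@X+m["t"]; q=m["K"]@c; return q[:2]/q[2]
def snap(n,f):
    s=r.read_state(); p,d=optics.get_image(n); cv2.imwrite(f"pics/{f}.png",p[:,:,::-1])
    return p,d,cloud(n,d,(s["eef_pos"],s["eef_rot"]))
E
python3 - <<'E'
from h import *
for n,box in [("scene",(225,130,455,330)),("side",(160,150,340,300))]:
    z=np.load(f"{n}0.npz");x0,y0,x1,y1=box
    c=z['p'][y0:y1,x0:x1,::-1]; f=min(800/(x1-x0),600/(y1-y0)); f=int(f*2)/2
    cv2.imwrite(f"pics/{n}0c.png",cv2.resize(c,None,fx=f,fy=f,interpolation=cv2.INTER_CUBIC)); print(n,f)
    C=cloud(n,z['d'])
    pts=dict(scene=[(425,295),(425,310),(341,236),(370,270),(262,160),(217,137),(276,195),(310,218)],side=[(190,185),(228,203),(275,238),(313,358)])[n]
    for u,v in pts: print(n,u,v,np.round(C[v,u],4))
E
```

```text
scene 3.0
scene 425 295 [0.5163 0.3432 0.0345]
scene 425 310 [0.5318 0.3599 0.0083]
scene 341 236 [0.5239 0.124  0.0615]
scene 370 270 [0.574  0.2281 0.0875]
scene 262 160 [ 0.4057 -0.2235 -0.005 ]
scene 217 137 [ 0.4521 -0.3544  0.0375]
scene 276 195 [ 0.4946 -0.0959  0.0144]
scene 310 218 [0.4963 0.018  0.0129]
side 4.0
side 190 185 [0.5142 0.336  0.0316]
side 228 203 [0.5414 0.1515 0.0617]
side 275 238 [ 0.5015 -0.1462  0.1544]
side 313 358 [ 0.4436 -0.3664  0.0346]
```

View pics/scene0c.png

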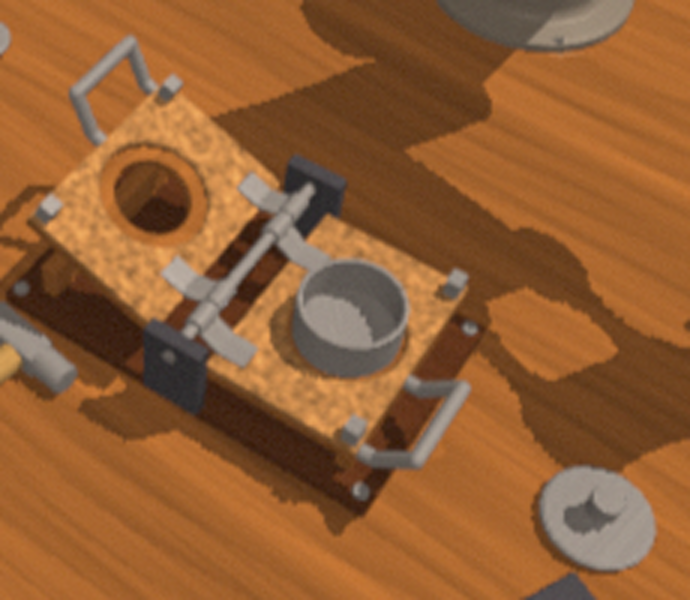

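View pics/side0c.png

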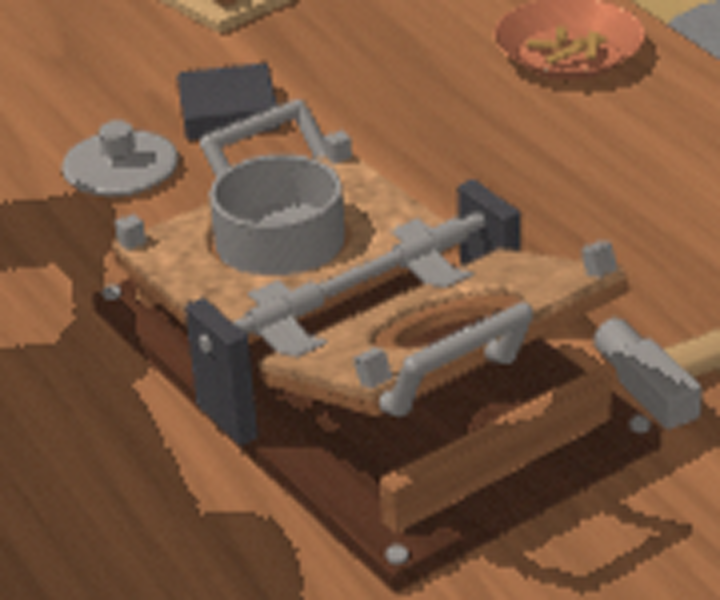

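```bash
cat > m.py <<'E'
from h import *
from scipy.optimize import least_squares
def circ(P,rad):
    f=lambda c:np.hypot(P[:,0]-c[0],P[:,1]-c[1])-rad
    s=least_squares(f,P[:,:2].mean(0),loss='soft_l1',f_scale=.001); return s.x,np.sqrt(np.mean(s.fun**2))
for n in ["scene","side"]:
    z=np.load(f"{n}0.npz");C=cloud(n,z['d']).reshape(-1,3);c=z['p'].reshape(-1,3).astype(int)
    grey=(c.max(1)-c.min(1))<40
    def near(x,y,rr): return np.hypot(C[:,0]-x,C[:,1]-y)<rr
    # lid
    L=C[near(.517,.343,.06)&grey&(C[:,2]<.05)&(C[:,2]>.003)]
    top=L[(L[:,2]>.03)]; disc=L[(L[:,2]>.006)&(L[:,2]<.014)]
    h,i=cv2.minEnclosingCircle((disc[:,:2]*1000).astype(np.float32)); print(n,"lid disc",h,i,"knobtop",top.mean(0),len(top))
    B=C[near(.535,.14,.07)&grey&(C[:,2]>.093)&(C[:,2]<.102)]
    print(n,"rim",len(B),B[:,2].mean() if len(B) else 0,circ(B,.040))
    H=C[grey&near(.55,.23,.06)&(C[:,2]>.07)&(C[:,2]<.1)]
    print(n,"handle",len(H),H.mean(0))
    for a,b,zz in [(0,0,0)]: pass
E
python3 m.py
python3 - <<'E'
from h import *
o=np.array
# pin ends scene crop /3 + (225,130), z .08
S=lambda u,v:(225+u/3,130+v/3); D=lambda u,v:(160+u/4,150+v/4)
for nm,n,p,z in [("pinA","scene",S(305,192),.08),("pinB","scene",S(190,330),.08),("hA","scene",S(464,386),.08),("hB","scene",S(414,462),.08),
 ("pinA","side",D(238,327),.08),("pinB","side",D(485,222),.08),("hA","side",D(207,142),.08),("hB","side",D(300,104),.08),
 ("knobtop","scene",S(609,495),.0345),("knobtop","side",D(117,130),.0345)]:
    print(nm,n,np.round(ray(n,*p,z),4))
E
```

```text
scene lid disc (516.3311157226562, 348.6551208496094) 41.79251480102539 knobtop [0.51712968 0.34863404 0.03464445] 94
scene rim 189 0.09548400821704112 (array([0.53406594, 0.12865963]), np.float64(0.0013941996428544247))
scene handle 194 [0.57121057 0.2283852  0.08253083]
side lid disc (524.928955078125, 345.12591552734375) 51.72340393066406 knobtop [0.5133026  0.34270539 0.03581058] 41
side rim 170 0.09688555392295811 (array([0.53100796, 0.12379259]), np.float64(0.00213998512123938))
side handle 156 [0.56536492 0.22119029 0.08202318]
pinA scene [0.4555 0.0316 0.08  ]
pinB scene [0.622  0.0463 0.08  ]
hA scene [0.5314 0.2276 0.08  ]
hB scene [0.6073 0.2337 0.08  ]
pinA side [0.4554 0.0302 0.08  ]
pinB side [0.636  0.0403 0.08  ]
hA side [0.5334 0.2261 0.08  ]
hB side [0.609  0.2341 0.08  ]
knobtop scene [0.5121 0.3482 0.0345]
knobtop side [0.5165 0.3453 0.0345]
```

Both cameras agree within a few mm, and the frame is turned by about 5°. Next I'll refine with the wrist camera, viewing the lid and the box from the same relative pose so the camera bias cancels.

```bash
cat >> h.py <<'E'
def qd(th): # tool down, tool y = frame y (yaw th of frame)
    return np.array([-np.sin(th/2),np.cos(th/2),0,0])
TH=np.deg2rad(5)
E
python3 - <<'E'
from h import *
q=qd(TH); print(r.read_state()["time_s"])
for f,P in [("lid1",(.515,.346,.175)),("box1",(.533,.126,.175+.0925))]:
    r.reach(P,q); r.hold(.3); p,d,C=snap("wrist",f); s=r.read_state(); np.savez(f+".npz",p=p,d=d,C=C,pos=s["eef_pos"],q=s["eef_rot"]); print(s["eef_pos"],s["time_s"],s["joint_positions"])
E
```

```text
0.15
[0.51468771 0.34646354 0.1752183 ] 2.0083 [ 4.69015030e-01  5.83803719e-01  1.35971912e+00  2.75211739e-05
  1.19775101e+00 -1.18986406e+00]
[0.53288679 0.12673935 0.26708282] 3.3083 [ 9.35247135e-02  3.76206822e-01  1.44219694e+00  7.15292845e-05
  1.32390942e+00 -1.56572371e+00]
```

View pics/lid1.png

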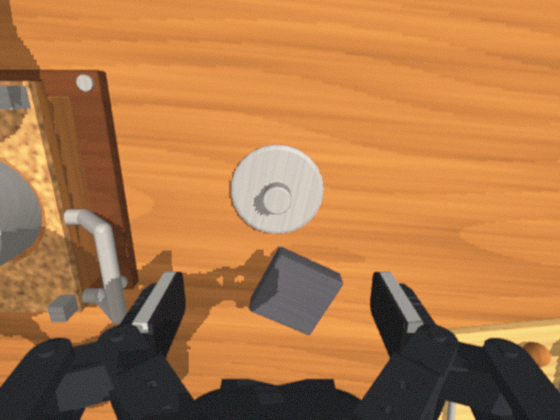

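View pics/box1.png

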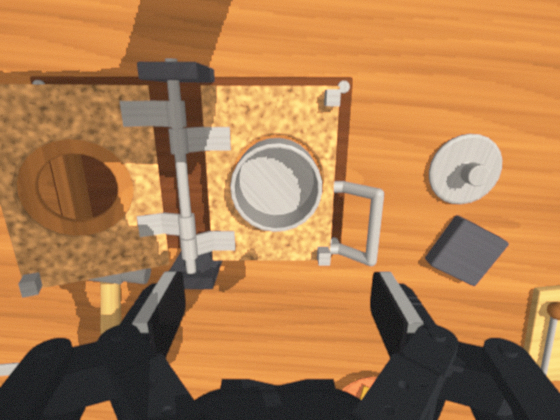

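```bash
cat >> h.py <<'E'
def wray(u,v,z,pos,q):
    m=optics.camera_model("wrist");K=m["K"];T=m["tool_from_camera"];Rm=Ro.from_quat(q).as_matrix()
    c=Rm@T[:3,3]+pos; w=Rm@T[:3,:3]@np.linalg.inv(K)@np.array([u,v,1.])
    return c+w*(z-c[2])/w[2]
E
python3 - <<'E'
from h import *
from m import circ
for f,z,c0,rad in [("lid1",.010,(.515,.346),.042),("lid1",.0345,(.515,.346),.012),("box1",.0975,(.533,.126),.042)]:
    N=np.load(f+".npz");C=N["C"];p=N["p"].astype(int)
    M=(abs(C[...,2]-z)<(.0035 if rad>.02 else .003))&(np.hypot(C[...,0]-c0[0],C[...,1]-c0[1])<.055)
    M&=(p.max(-1)-p.min(-1)<45)
    v,u=np.nonzero(M); pts=np.array([wray(a,b,z,N["pos"],N["q"]) for a,b in zip(u,v)])
    cc,rr=cv2.minEnclosingCircle((pts[:,:2]*1000).astype(np.float32))
    print(f,z,M.sum(),"zmean",C[M][:,2].mean().round(4),"enc",np.round(cc,1),round(rr,1),"cen",pts.mean(0).round(4))
    if f=="box1":print(circ(pts,.040))
N=np.load("box1.npz")
W=lambda u,v,z:np.round(wray(u,v,z,N["pos"],N["q"]),4)
print("hA",W(378,196,.08),"hB",W(373,257,.08))
for t in [(174,80),(181,165),(189,240)]: print("pin",W(*t,.08), N["C"][t[1],t[0]].round(4))
for f in ["lid1"]:
    im=cv2.imread("pics/lid1.png")[120:260,190:370]; cv2.imwrite("pics/lid1c.png",cv2.resize(im,None,fx=4,fy=4))
im=cv2.imread("pics/box1.png")[40:300,150:400]; cv2.imwrite("pics/box1c.png",cv2.resize(im,None,fx=2.3,fy=2.3,interpolation=2))
E
```

```text
scene lid disc (516.3311157226562, 348.6551208496094) 41.79251480102539 knobtop [0.51712968 0.34863404 0.03464445] 94
scene rim 189 0.09548400821704112 (array([0.53406594, 0.12865963]), np.float64(0.0013941996428544247))
scene handle 194 [0.57121057 0.2283852  0.08253083]
side lid disc (524.928955078125, 345.12591552734375) 51.72340393066406 knobtop [0.5133026  0.34270539 0.03581058] 41
side rim 170 0.09688555392295811 (array([0.53100796, 0.12379259]), np.float64(0.00213998512123938))
side handle 156 [0.56536492 0.22119029 0.08202318]Traceback (most recent call last):
  File "<stdin>", line 7, in <module>
  File "h.py", line 25, in wray
    m=optics.camera_model("wrist");K=m["K"];T=m["tool_from_camera"];Rm=Ro.from_quat(q).as_matrix()
ValueError: time passes only in moves, steps and waits
```

```bash
sed -i 's/^def wray/WM=optics.camera_model("wrist")\ndef wray/; s/    m=optics.camera_model("wrist");K=m\["K"\];T=m\["tool_from_camera"\];Rm/    m=WM;K=m["K"];T=m["tool_from_camera"];Rm/' h.py
cat > h2.py <<'E'
from h import *
from scipy.optimize import least_squares
def circ(P,rad):
    f=lambda c:np.hypot(P[:,0]-c[0],P[:,1]-c[1])-rad
    s=least_squares(f,P[:,:2].mean(0),loss='soft_l1',f_scale=.001); return s.x,np.sqrt(np.mean(s.fun**2))
def find(f,z,c0,rad):
    N=np.load(f+".npz");C=N["C"];p=N["p"].astype(int)
    M=(abs(C[...,2]-z)<.0035)&(np.hypot(C[...,0]-c0[0],C[...,1]-c0[1])<.055)
    M&=(p.max(-1)-p.min(-1)<45)
    v,u=np.nonzero(M); pts=np.array([wray(a,b,z,N["pos"],N["q"]) for a,b in zip(u,v)])
    cc,rr=cv2.minEnclosingCircle((pts[:,:2]*1000).astype(np.float32))
    print(f,z,M.sum(),"zmean",C[M][:,2].mean().round(4),"enc",np.round(cc,1),round(rr,1),"cen",pts.mean(0).round(4),"fit",circ(pts,rad))
E
python3 - <<'E'
from h2 import *
find("lid1",.010,(.515,.346),.040);find("lid1",.0345,(.515,.346),.012);find("box1",.0975,(.533,.126),.040)
N=np.load("box1.npz")
W=lambda u,v,z:np.round(wray(u,v,z,N["pos"],N["q"]),4)
print("hA",W(378,196,.08),"hB",W(373,257,.08))
for t in [(174,80),(181,165),(189,240)]: print("pin",W(*t,.08), N["C"][t[1],t[0]].round(4))
im=cv2.imread("pics/box1.png")[40:300,150:400]; cv2.imwrite("pics/box1c.png",cv2.resize(im,None,fx=2.3,fy=2.3,interpolation=2))
E
```

```text
lid1 0.01 5579 zmean 0.0098 enc [513.3 345.7] 41.3 cen [0.5109 0.3454 0.01  ] fit (array([0.51838436, 0.34623917]), np.float64(0.01252124263643827))
lid1 0.0345 655 zmean 0.0357 enc [513.4 345.7] 12.4 cen [0.5132 0.3459 0.0345] fit (array([0.51368859, 0.34599676]), np.float64(0.004780749769752587))
box1 0.0975 1226 zmean 0.097 enc [530.6 125.2] 41.7 cen [0.5293 0.1244 0.0975] fit (array([0.53046946, 0.12529211]), np.float64(0.0013658591040292452))
hA [0.5345 0.2253 0.08  ] hB [0.6006 0.2326 0.08  ]
pin [0.4461 0.0289 0.08  ] [0.4461 0.0305 0.0848]
pin [0.5207 0.0344 0.08  ] [0.5192 0.0363 0.0859]
pin [0.598 0.042 0.08 ] [0.5937 0.0444 0.0885]
```

View pics/box1c.png

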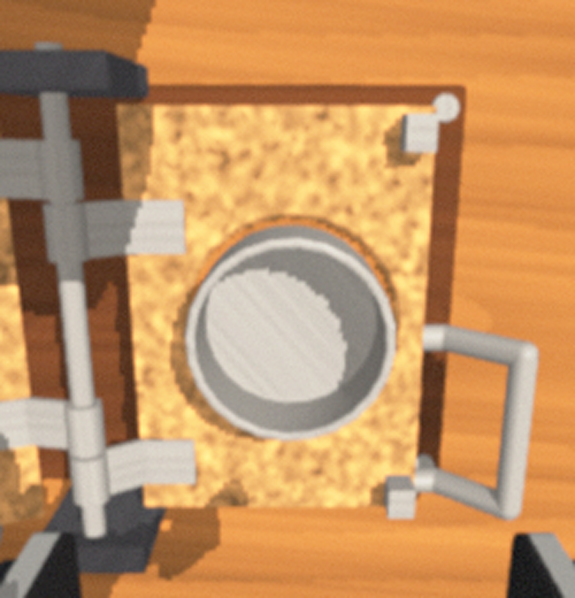

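Lid centre is (513.3, 345.7) mm and box centre (530.6, 125.2) mm. Both fitted radii are within 1 mm of 42, and heights match. Now the lid pick-up.

Run:
```python
from h import *
q=qd(TH)
command_gripper(.05,40)
r.reach([.5133,.3457,.10],q)
print(r.move_straight([.5133,.3457,.037],q,speed=.08,max_force=8), r.read_state()["eef_pos"],r.read_state()["contact_force"])
command_gripper(0.0,40)
s=r.read_state();print(s["grip_width"],s["contact_force"],s["eef_pos"])
r.move_straight([.5133,.3457,.20],q,speed=.12)
r.hold(.2)
s=r.read_state();print(s["grip_width"],s["contact_force"],s["time_s"])
snap("wrist","lid2"); snap("side","lid2s")
```

```text
False [0.51361087 0.34590144 0.03740526] [0.55595177 0.24129568 0.66281118]
0.02290688602594784 [-0.14246064 -0.27615485  4.41043963] [0.51369747 0.3459385  0.03778983]
0.022207170850989087 [ 0.20807576 -0.02795053 -0.31062191] 7.8333
```

View pics/lid2.png

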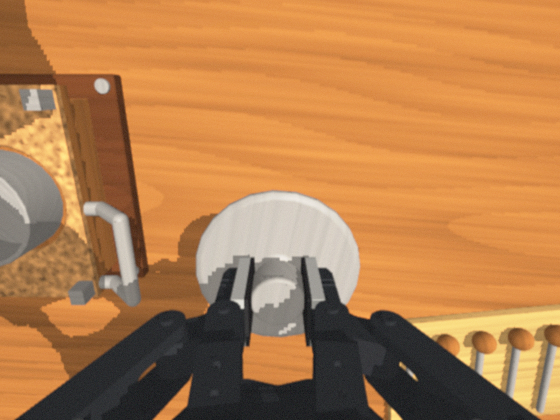

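View pics/lid2s.png

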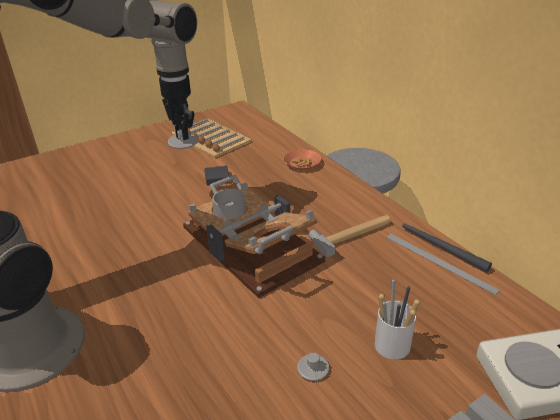

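The lid is held level, disc at (277,262) below the jaws. Now placing it.

Run:
```python
from h import *
q=qd(TH); X,Y=.5309,.1254
r.reach([X,Y,.20],q)
r.move_straight([X,Y,.145],q,speed=.08)
r.hold(.2); s=r.read_state(); print(s["eef_pos"],s["contact_force"])
hit=r.move_straight([X,Y,.1285],q,speed=.02,max_force=5)
s=r.read_state();print(hit,s["eef_pos"],s["contact_force"],s["torque"])
snap("wrist","pl1"); snap("scene","pl1s")
im=cv2.imread("pics/pl1s.png")[170:300,270:430]; cv2.imwrite("pics/pl1sc.png",cv2.resize(im,None,fx=4,fy=4,interpolation=2)); print(s["time_s"])
```

```text
[0.53118506 0.12541388 0.1455433 ] [ 0.02348277  0.2282561  -1.03788346]
True [0.5307081  0.12537871 0.13014373] [-1.06104621 -0.23004666  4.80592091] [0.00689556 0.10696664 0.01225443]
10.5667
```

View pics/pl1sc.png

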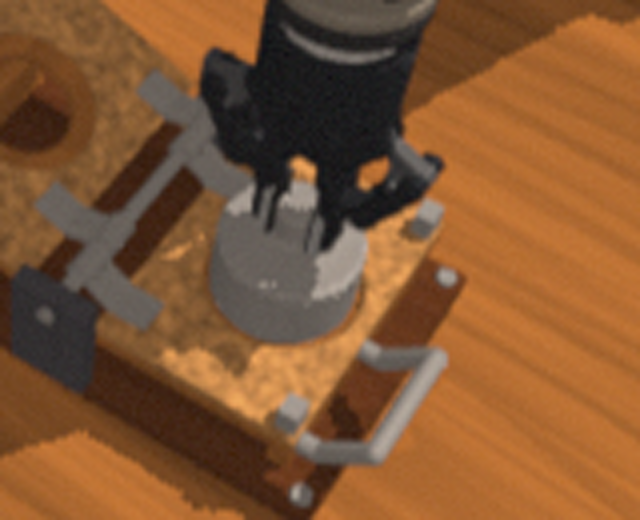

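View pics/pl1.png

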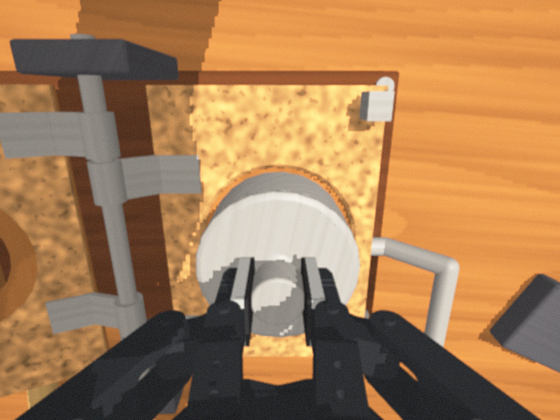

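Contact came at TCP z 0.1301 (expected 0.130), so the lid is seated. I'll release it and check.

Run:
```python
from h2 import *
q=qd(TH)
command_gripper(.045,30)
p=r.read_state()["eef_pos"]
r.move_straight([p[0],p[1],.17],q,speed=.1)
r.reach([.533,.126,.175+.0925],q); r.hold(.3)
s=r.read_state();p,d,C=snap("wrist","pl2");np.savez("pl2.npz",p=p,d=d,C=C,pos=s["eef_pos"],q=s["eef_rot"])
find("pl2",.1025,(.533,.126),.040)
find("pl2",.127,(.533,.126),.012)
# plane of disc
M=(abs(C[...,2]-.1025)<.005)&(np.hypot(C[...,0]-.5306,C[...,1]-.1252)<.040)&(np.hypot(C[...,0]-.5306,C[...,1]-.1252)>.02)
P=C[M];A=np.c_[P[:,:2]-P[:,:2].mean(0),np.ones(len(P))];print(np.linalg.lstsq(A,P[:,2],rcond=None)[0])
snap("scene","pl2s"); snap("side","pl2d");print(s["time_s"])
```

```text
pl2 0.1025 5698 zmean 0.1022 enc [530.  125.2] 41.5 cen [0.5275 0.1249 0.1025] fit (array([0.5347518, 0.1256903]), np.float64(0.01250276969858561))
pl2 0.127 661 zmean 0.1281 enc [530.4 125.1] 12.4 cen [0.5302 0.1254 0.127 ] fit (array([0.53073323, 0.12517291]), np.float64(0.004800035874223179))
[0.00113528 0.00022202 0.10232196]
12.35
```

View pics/pl2.png

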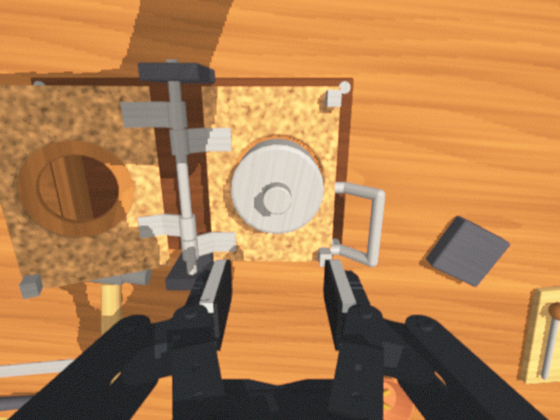

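Run:
```python
import cv2
im=cv2.imread("pics/pl2d.png")[160:290,170:340]; cv2.imwrite("pics/pl2dc.png",cv2.resize(im,None,fx=4.5,fy=4.5,interpolation=2))
```

```text
(no output)
```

View pics/pl2dc.png

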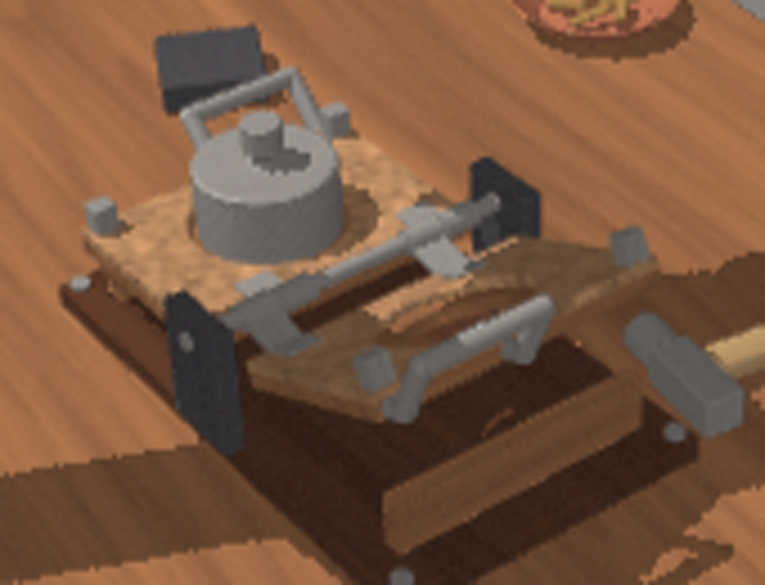

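The lid is seated: 0.6 mm off centre, tilt about 0.001 rad, disc top at 0.1023. Next I'll look at the empty leaf's handle from above.

Run:
```python
from h2 import *
q=qd(TH)
r.reach([.51,-.14,.29],q); r.hold(.3)
s=r.read_state();p,d,C=snap("wrist","eh");np.savez("eh.npz",p=p,d=d,C=C,pos=s["eef_pos"],q=s["eef_rot"])
H=np.array([.5384,.0355,.08]);ex=np.array([np.cos(TH),np.sin(TH),0]);ey=np.array([-np.sin(TH),np.cos(TH),0])
L=np.stack([(C-H)@ex,(C-H)@ey,C[...,2]-.08],-1)
# leaf face: colour cork, x within +-80, y -0.02..-.15
c=p.astype(int);cork=(c[...,0]-c[...,2]>50)
M=cork&(abs(L[...,0])<.08)&(L[...,1]<-.03)&(L[...,1]>-.13)&(L[...,2]>-.02)
P=L[M];A=np.c_[P[:,:2],np.ones(len(P))];k=np.linalg.lstsq(A,P[:,2],rcond=None)[0]
res=P[:,2]-A@k; g=abs(res)<.003; k=np.linalg.lstsq(A[g],P[g,2],rcond=None)[0]; print("plane",k,"phi",np.arctan(-k[1]),len(P),g.sum(), k[2]*np.cos(np.arctan(k[1])))
grey=(c.max(-1)-c.min(-1))<45
M=grey&(abs(L[...,0]+.045)<.018)&(L[...,1]<-.16)&(L[...,1]>-.21)&(L[...,2]>.01)
P=L[M];print("bar",P.mean(0) if len(P) else 0,len(P),P[:,2].max() if len(P) else 0, np.hypot(P[:,1],P[:,2]).mean())
print(s["time_s"])
```

```text
plane [-0.09199968 -0.61931775 -0.03071718] phi 0.554502763434037 8988 1119 -0.026114588418865665
bar [-0.05523976 -0.18722726  0.24264926] 12158 0.2766702892558252 0.30828810567478215
13.8417
```

View pics/eh.png

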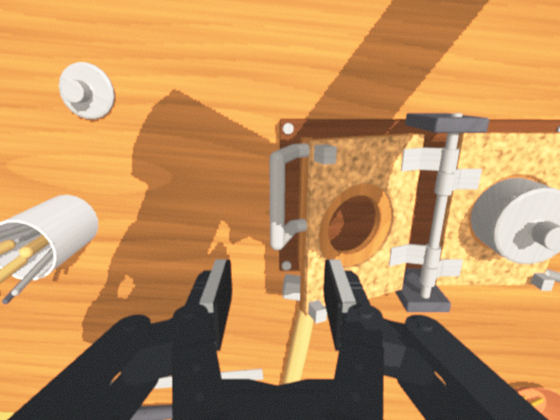

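Bar runs (279,157)–(277,242) in the wrist view; I'll read its depth there.

Run:
```python
from h2 import *
N=np.load("eh.npz");C=N["C"]
H=np.array([.5384,.0355,.08]);ex=np.array([np.cos(TH),np.sin(TH),0]);ey=np.array([-np.sin(TH),np.cos(TH),0])
L=np.stack([(C-H)@ex,(C-H)@ey,C[...,2]-.08],-1)
for v in range(160,240,13): print(v,[np.round(L[v,u]*1000,1).tolist() for u in (275,278,281)])
# leaf samples
for u,v in [(312,180),(330,180),(360,165),(390,150),(380,240),(395,250),(320,260),(400,200)]: print(u,v,np.round(L[v,u]*1000,1))
P=np.concatenate([L[160:172,335:395].reshape(-1,3),L[240:255,385:400].reshape(-1,3),L[170:182,315:330].reshape(-1,3)])
k=np.polyfit(P[:,1],P[:,2],1);print(k,np.arctan(-k[0]))
for u,v in [(454,140),(443,200),(433,270)]: print("pin",np.round(L[v,u]*1000,1),np.round((wray(u,v,.085,N["pos"],N["q"])-H)@np.c_[ex,ey]*1000,1))
# side estimate
z=np.load("side0.npz");Cs=cloud("side",z["d"])
for u,v in [(262,244),(270,240),(278,236),(286,232)]:
    q=Cs[v-1:v+2,u].mean(0)-H; print("side",np.round([q@ex*1e3,q@ey*1e3,q[2]*1e3],1))
```

```text
160 [[-79.6, -173.4, 80.5], [-79.7, -171.1, 80.8], [-79.6, -168.9, 80.4]]
173 [[-69.7, -173.4, 81.1], [-69.9, -171.1, 82.0], [-69.4, -168.8, 80.1]]
186 [[-59.0, -173.4, 80.1], [-59.2, -171.1, 80.8], [-59.2, -168.8, 80.8]]
199 [[-48.5, -173.4, 80.5], [-48.5, -171.1, 80.7], [-48.6, -168.7, 80.8]]
212 [[-37.7, -173.4, 81.0], [-37.7, -171.0, 81.0], [-37.4, -168.6, 80.2]]
225 [[-26.2, -173.4, 80.5], [-26.2, -171.0, 80.4], [-25.6, -168.5, 78.9]]
238 [[-14.6, -173.4, 80.5], [-14.1, -171.0, 79.3], [-14.5, -168.5, 80.2]]
312 180 [ -53.7 -140.3   41.1]
330 180 [ -52.4 -123.3   35.8]
360 165 [-63.7 -93.7  23.1]
390 150 [-75.6 -62.4   9.9]
380 240 [ 24.6 -58.8   0.3]
395 250 [ 35.2 -42.1   3.5]
320 260 [  29.  -129.    37.6]
400 200 [-21.8 -42.8   0.8]
[-0.54026057 -0.02565218] 0.49533498377588603
pin [-84.6   0.6   4.8] [-84.7   0.5]
pin [-23.4  -0.2   5.6] [-23.2   0.1]
pin [57.5  1.2  7.8] [59.1  2.8]
side [ -83.  -173.    70.7]
side [ -58.1 -167.2   65.3]
side [ -44.  -176.9   74.9]
side [ -22.8 -177.2   75.5]
```

Bar is at frame y −172, z +75 mm: radius 187 mm (188 expected), leaf angle about 0.41. I'll grip it and swing it along the arc with force-corrected short segments.

```bash
cat >> h2.py <<'E'
H=np.array([.5384,.0355,.08]);ex=np.array([np.cos(TH),np.sin(TH),0]);ey=np.array([-np.sin(TH),np.cos(TH),0]);ez=np.array([0,0,1.])
Q=qd(TH);R0=.188
def bar(hx,phi,off=0): # TCP pose for bar at phi (empty-leaf sense)
    return H+hx*ex+(R0+off)*(-np.cos(phi)*ey+np.sin(phi)*ez)+.006*ez
def fr(): 
    F=r.read_state()["contact_force"]; return np.array([F@ex,F@ey,F[2]])
def swing(hx,phis,off=0,speed=.12,mf=35,k=6e-5):
    F0=fr()
    for ph in phis:
        hit=r.move_straight(bar(hx,ph,off),Q,speed=speed,max_force=mf)
        F=fr(); Fr=(F)@np.array([0,-np.cos(ph),np.sin(ph)]); Ft=F@np.array([0,np.sin(ph),np.cos(ph)])
        off=np.clip(off+np.clip(k*Fr,-.0012,.0012),-.008,.008)
        print(f"{ph:.2f} hit {hit} F {np.round(F,1)} Fr {Fr:.1f} Ft {Ft:.1f} off {off*1e3:.1f} w {r.read_state()['grip_width']*1e3:.1f}")
        if hit: break
    return off,ph
E
python3 - <<'E'
from h2 import *
command_gripper(.034,30)
hx=-.046; t=bar(hx,.409,-.0003)
r.reach(t+[0,0,.09],Q)
print(r.move_straight(t,Q,speed=.1,max_force=8),fr())
command_gripper(0,40)
s=r.read_state();print(s["grip_width"],fr(),s["time_s"])
snap("wrist","g1");snap("scene","g1s")
im=cv2.imread("pics/g1s.png")[110:310,200:400]; cv2.imwrite("pics/g1sc.png",cv2.resize(im,None,fx=3,fy=3,interpolation=2))
E
```

```text
False [-0.75059272  0.13254393  0.71565946]
0.01058056662755113 [0.99498784 1.80504784 1.6177936 ] 15.825
```

View pics/g1.png

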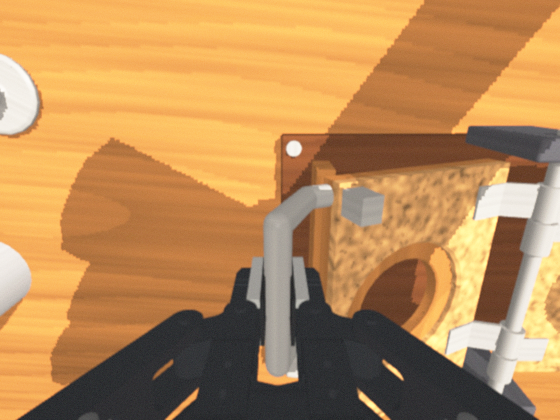

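View pics/g1sc.png

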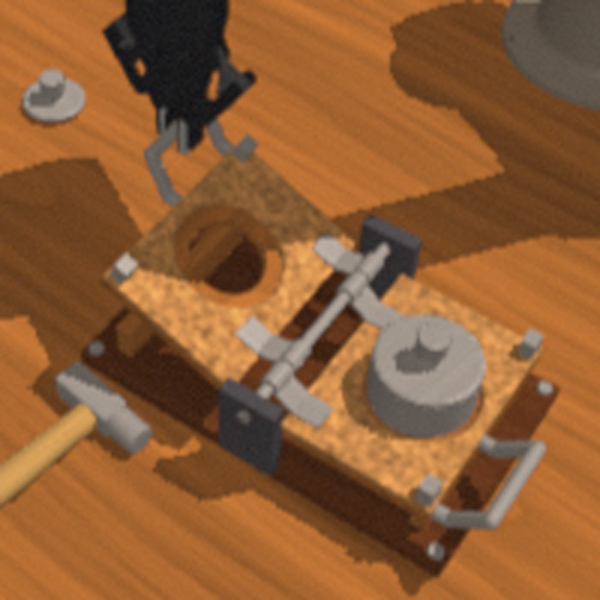

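The bar is well gripped near its middle, with low side force. Swinging to upright first.

Run:
```python
from h2 import *
o=swing(-.046,np.linspace(.409,1.6,9)[1:],-.0003); print(o,r.read_state()["time_s"])
snap("scene","sw1s")
im=cv2.imread("pics/sw1s.png")[60:310,200:450]; cv2.imwrite("pics/sw1sc.png",cv2.resize(im,None,fx=2.4,fy=2.4,interpolation=2))
```

```text
0.56 hit False F [ 0.6 -1.8  2.3] Fr 2.7 Ft 1.0 off -0.1 w 10.6
0.71 hit False F [-0.1 -6.4  5.6] Fr 8.5 Ft 0.1 off 0.4 w 10.3
0.86 hit False F [-1.4 -6.7  8.7] Fr 11.0 Ft 0.7 off 1.0 w 10.7
1.00 hit False F [-1.8 -6.5 11.3] Fr 13.0 Ft 0.6 off 1.8 w 10.2
1.15 hit False F [-2.7 -6.3 14.2] Fr 15.5 Ft -0.0 off 2.7 w 10.3
1.30 hit False F [-2.  -0.6 13.1] Fr 12.8 Ft 2.9 off 3.5 w 10.8
1.45 hit False F [-0.8 -0.  10.4] Fr 10.3 Ft 1.2 off 4.1 w 10.4
1.60 hit False F [3.6 1.4 3.4] Fr 3.5 Ft 1.3 off 4.3 w 10.5
(np.float64(0.004338449663462354), np.float64(1.6)) 19.0
```

View pics/sw1sc.png

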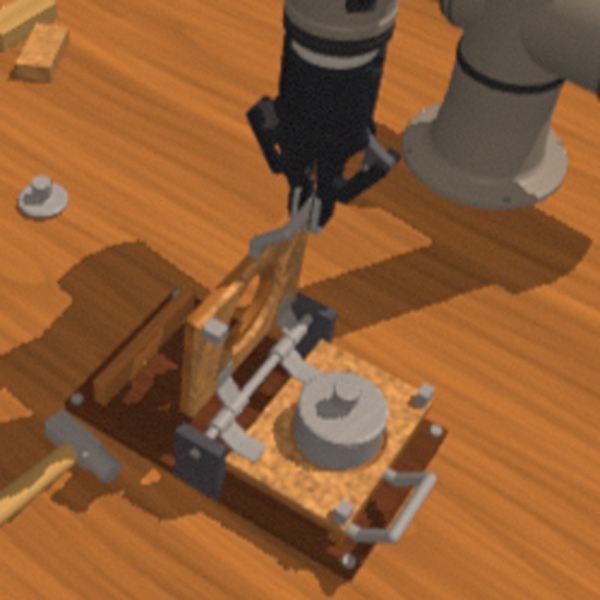

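Run:
```python
from h2 import *
o=swing(-.046,np.linspace(1.6,2.95,10)[1:],.0035,k=1e-4); print(o,r.read_state()["time_s"])
snap("scene","sw2s")
im=cv2.imread("pics/sw2s.png")[60:310,200:450]; cv2.imwrite("pics/sw2sc.png",cv2.resize(im,None,fx=2.4,fy=2.4,interpolation=2))
```

```text
1.75 hit False F [4.  3.3 3.6] Fr 4.1 Ft 2.6 off 3.9 w 10.5
1.90 hit False F [ 5.5  3.4 -1.2] Fr -0.1 Ft 3.6 off 3.9 w 10.3
2.05 hit False F [ 5.5  1.7 -1.3] Fr -0.4 Ft 2.2 off 3.9 w 10.4
2.20 hit False F [ 5.5  1.6 -2.1] Fr -0.8 Ft 2.5 off 3.8 w 10.5
2.35 hit False F [ 7.1 -0.  -4. ] Fr -2.8 Ft 2.8 off 3.5 w 10.5
2.50 hit False F [ 6.5 -1.6 -4.5] Fr -4.0 Ft 2.7 off 3.1 w 10.3
2.65 hit False F [ 6.  -0.7 -4.2] Fr -2.6 Ft 3.4 off 2.8 w 10.6
2.80 hit False F [ 7.3 -3.1 -4.1] Fr -4.3 Ft 2.8 off 2.4 w 10.1
2.95 hit False F [ 6.6 -5.9 -3.9] Fr -6.5 Ft 2.7 off 1.8 w 10.7
(np.float64(0.0017669240033685544), np.float64(2.95)) 22.575
```

View pics/sw2sc.png

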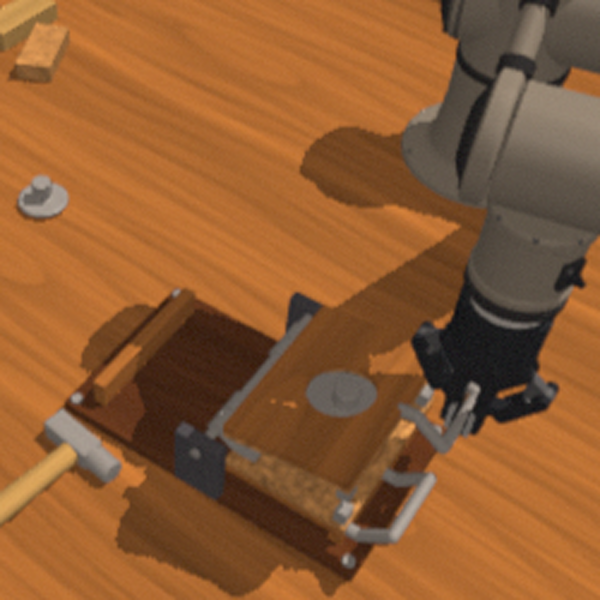

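The leaf is nearly closed with the lid visible in its window. Finish the closing gently until it stops.

Run:
```python
from h2 import *
o,ph=swing(-.046,[3.05],.0017,k=1e-4,speed=.06)
p=r.read_state()["eef_pos"]; f0=fr()
t=bar(-.046,np.pi,o); t[2]-=.008
hit=r.move_straight(t,Q,speed=.04,max_force=12)
p2=r.read_state()["eef_pos"];print(hit,p2,p2[2]-.086,fr())
r.hold(.3)
command_gripper(.03,30); r.hold(.2); print(fr())
p2=r.read_state()["eef_pos"]
r.move_straight(p2+[0,0,.1],Q,speed=.15)
r.reach(H+.045*ex+.12*ey+[0,0,.21],Q); r.hold(.2)
s=r.read_state();p,d,C=snap("wrist","cl");np.savez("cl.npz",p=p,d=d,C=C,pos=s["eef_pos"],q=s["eef_rot"])
snap("scene","cls"); print(s["time_s"])
im=cv2.imread("pics/cls.png")[60:310,200:450]; cv2.imwrite("pics/clsc.png",cv2.resize(im,None,fx=2.4,fy=2.4,interpolation=2))
```

```text
3.05 hit False F [ 7.5 -6.2 -4.1] Fr -6.5 Ft 3.5 off 1.0 w 10.6
True [0.47637036 0.21938213 0.09279777] 0.006797773141992355 [ 1.2300467  -0.2649281   1.07356831]
[-1.34643754  0.53944643 -0.08626172]
25.9583
```

View pics/cl.png

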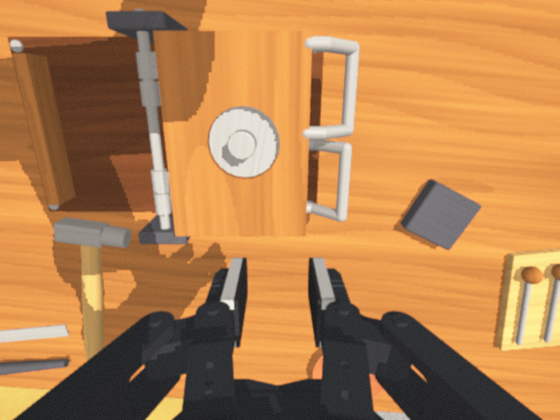

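View pics/clsc.png

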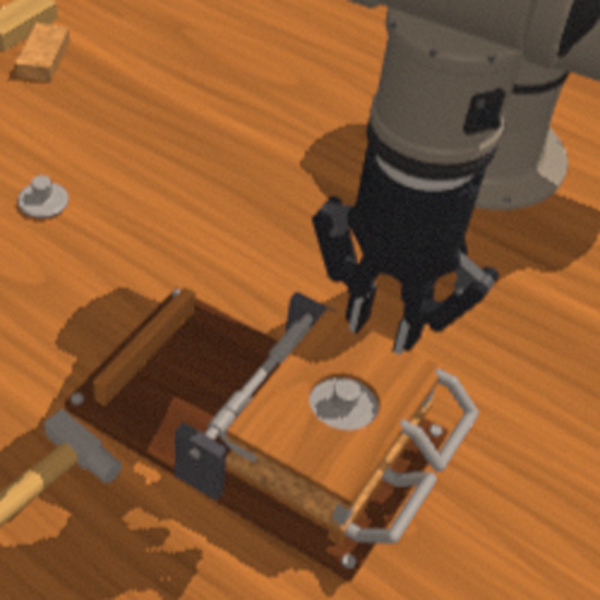

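Run:
```python
from h2 import *
N=np.load("cl.npz");C=N["C"]
L=np.stack([(C-H)@ex,(C-H)@ey,C[...,2]-.08],-1)
def st(u,v): 
    P=L[v-8:v+9,u-1:u+2].reshape(-1,3); return np.round(np.median(P,0)*1e3,1)
print("empty bar",st(351,75),st(350,95),st(349,115)); print("loaded bar",st(344,165),st(342,185),st(340,200))
P=L[180:232:4,190:295:4].reshape(-1,3); print(np.polyfit(P[:,1],P[:,2],1)); P=L[45:100:4,180:290:4].reshape(-1,3); print(np.polyfit(P[:,1],P[:,2],1),P[:,2].mean())
```

```text
empty bar [-56.7 187.7   6. ] [-39.5 188.    6.1] [-21.6 188.4   5.9]
loaded bar [ 26.3 187.1   5.8] [ 46.8 186.4   5.5] [ 62.2 185.6   5. ]
[0.06339294 0.02763142]
[0.00277671 0.03116494] 0.031399829686344735
```

It is closed: both bars are at the same height, and the leaf back sits at +31.4 mm (31.5 expected). Now I'll grip the loaded handle and lift a little, staying below 0.35 rad, to check.

```bash
sed -i 's/+.006\*ez/+TZ*ez/; s/^Q=qd/TZ=.006;Q=qd/' h2.py
python3 - <<'E'
import h2
from h2 import *
h2.TZ=.010
t=bar(.045,np.pi,-.001)
command_gripper(.034,30)
r.reach(t+[0,0,.08],Q)
print(r.move_straight(t,Q,speed=.1,max_force=8),fr())
command_gripper(0,60); s=r.read_state();print(s["grip_width"],fr())
o=swing(.045,np.pi-np.array([.1,.2,.28]),-.001,speed=.06,mf=45); print(o,r.read_state()["time_s"])
r.hold(.1)
snap("scene","l1s"); snap("side","l1d")
a=cv2.imread("pics/l1s.png")[100:310,240:450];b=cv2.imread("pics/l1d.png")[110:320,150:360]
cv2.imwrite("pics/l1.png",cv2.resize(np.hstack([a,b]),None,fx=1.9,fy=1.9,interpolation=2))
E
```

```text
True [-1.12869559 -0.39385366  7.25769708]
0.009834779884178106 [-0.6481556   8.20203031  3.95179718]
3.04 hit False F [ 0.1  7.8 -1.1] Fr 7.7 Ft 1.9 off -0.5 w 9.6
2.94 hit False F [-0.7  8.5 -1.6] Fr 8.0 Ft 3.2 off -0.1 w 9.3
2.86 hit False F [-1.4  7.   0.4] Fr 6.8 Ft 1.5 off 0.4 w 9.6
(np.float64(0.000350794785112685), np.float64(2.861592653589793)) 29.2583
```

View pics/l1.png

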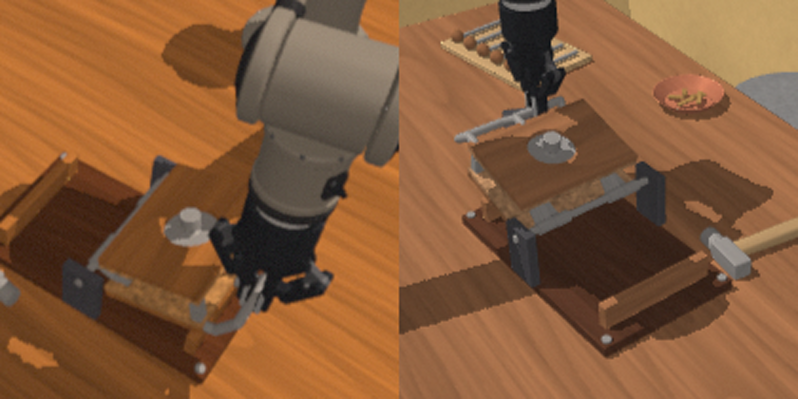

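The pair lifted parallel and closed. I'll check the grip once more because the descent stopped on a light touch.

Run:
```python
from h2 import *
s=r.read_state();p,d,C=snap("wrist","l2"); print(s["eef_pos"], fr())
L=np.stack([(C-H)@ex,(C-H)@ey,C[...,2]-.08],-1); np.savez("l2.npz",L=L)
```

```text
[0.56671967 0.22103992 0.14151728] [-1.61767796  6.87098103 -0.76595522]
```

View pics/l2.png

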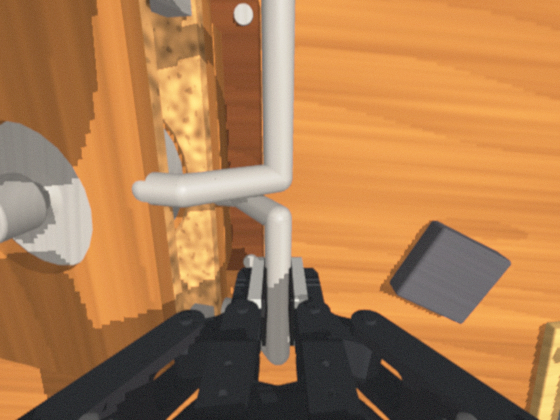

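Grip is mid-bar and both bars are in line. Continuing to near upright.

Run:
```python
import h2
from h2 import *
L=np.load("l2.npz")["L"]; print("empty bar",L[60:120:20,278].round(4).tolist(),"loaded",L[230:250:10,279].round(4).tolist())
h2.TZ=.010
o=swing(.045,np.pi-np.linspace(.28,1.5,9)[1:],.0004,speed=.1,mf=45,k=8e-5); print(o,r.read_state()["time_s"])
p,d,C=snap("wrist","l3w");np.savez("l3.npz",C=C)
snap("scene","l3s"); snap("side","l3d")
a=cv2.imread("pics/l3s.png")[60:300,200:420];b=cv2.imread("pics/l3d.png")[60:300,150:370]
cv2.imwrite("pics/l3.png",cv2.resize(np.hstack([a,b]),None,fx=1.8,fy=1.8,interpolation=2))
```

```text
empty bar [[-0.0515, 0.1824, 0.0536], [-0.045, 0.1824, 0.0532], [-0.0381, 0.1824, 0.0534]] loaded [[0.013, 0.1828, 0.0544], [0.0178, 0.1828, 0.0539]]
2.71 hit False F [-2.9  8.5  4.5] Fr 9.6 Ft -0.5 off 1.2 w 9.8
2.56 hit False F [-3.2  9.   3.4] Fr 9.4 Ft 2.2 off 1.9 w 9.7
2.40 hit False F [-4.6 10.4  7.8] Fr 12.9 Ft 1.2 off 3.0 w 9.7
2.25 hit False F [-4.4  8.9  9.4] Fr 12.9 Ft 0.9 off 4.0 w 9.4
2.10 hit False F [-6.4  8.9 12.6] Fr 15.4 Ft 1.3 off 5.2 w 9.5
1.95 hit False F [-6.6  8.3 15. ] Fr 17.0 Ft 2.3 off 6.4 w 9.5
1.79 hit False F [-8.8  7.4 18.6] Fr 19.7 Ft 3.1 off 7.6 w 9.5
1.64 hit False F [-8.5  3.3 18.7] Fr 18.9 Ft 2.0 off 8.0 w 9.1
(np.float64(0.008), np.float64(1.6415926535897931)) 33.0417
```

View pics/l3.png

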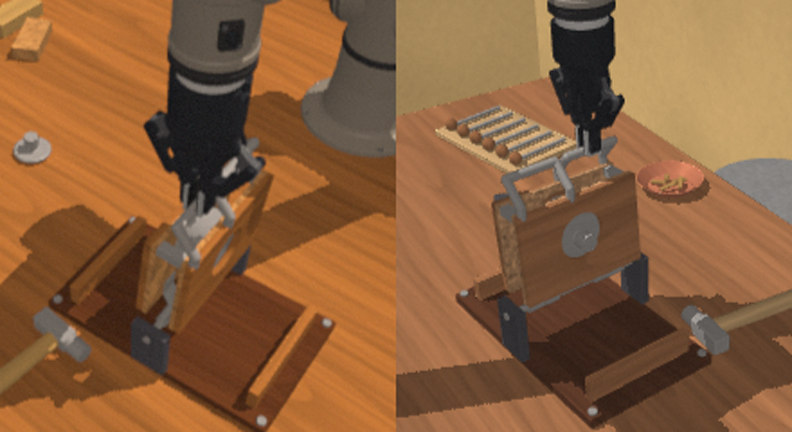

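The leaves are upright, parallel and closed. The radial force is 19 N, so I'll check where the bar sits in the pads.

Run:
```python
import h2
from h2 import *
p=r.read_state()["eef_pos"];print("tcp",((p-H)@ex).round(4),((p-H)@ey).round(4),p[2]-.08)
C=np.load("l3.npz")["C"];L=np.stack([(C-H)@ex,(C-H)@ey,C[...,2]-.08],-1)
for v in (40,80,120,150,210,230,250): print(v,[(L[v,u]*1e3).round(0).tolist() for u in (262,270,278,286)])
a=cv2.imread("pics/l3w.png")[150:420,150:420];b=cv2.imread("pics/l3d.png")[60:160,230:330]
cv2.imwrite("pics/l3x.png",np.hstack([cv2.resize(a,(400,400)),cv2.resize(b,(400,400),interpolation=2)]))
```

```text
tcp 0.0442 0.0146 0.20841230104297026
40 [[-60.0, 9.0, 188.0], [-59.0, 12.0, 192.0], [-59.0, 15.0, 194.0], [-59.0, 18.0, 192.0]]
80 [[-51.0, 1.0, 8.0], [-45.0, 12.0, 193.0], [-45.0, 15.0, 193.0], [-45.0, 18.0, 192.0]]
120 [[-25.0, 5.0, 121.0], [-31.0, 11.0, 193.0], [-31.0, 15.0, 194.0], [-31.0, 18.0, 193.0]]
150 [[-7.0, 5.0, 126.0], [-18.0, 11.0, 191.0], [-19.0, 15.0, 192.0], [-19.0, 18.0, 193.0]]
210 [[74.0, -1.0, 8.0], [7.0, 11.0, 192.0], [7.0, 15.0, 192.0], [7.0, 18.0, 192.0]]
230 [[95.0, -1.0, 12.0], [17.0, 11.0, 192.0], [16.0, 15.0, 194.0], [17.0, 18.0, 191.0]]
250 [[166.0, -6.0, -81.0], [26.0, 11.0, 193.0], [26.0, 15.0, 194.0], [27.0, 18.0, 192.0]]
```

View pics/l3x.png

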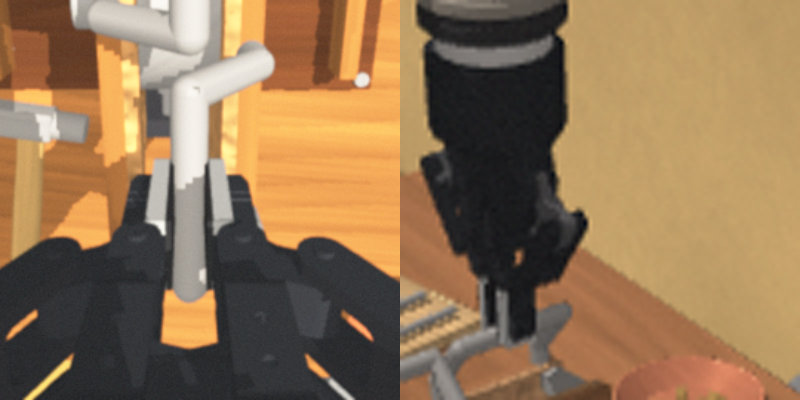

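View pics/l3w.png

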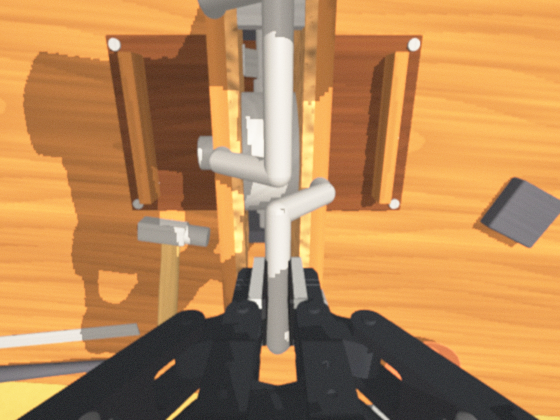

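The bar has been squeezed to 21 mm ahead of the TCP, near the tips. The friction hinge holds the leaves, so I'll regrip deeper here, then follow the geometric height and correct sideways only.

```bash
cat >> h2.py <<'E'
def swing2(hx,phis,offy=0,tz=.005,speed=.1,mf=45,k=6e-5):
    for ph in phis:
        t=H+hx*ex+(-R0*np.cos(ph)+offy)*ey+(R0*np.sin(ph)+tz)*ez
        hit=r.move_straight(t,Q,speed=speed,max_force=mf)
        F=fr(); s=r.read_state();e=s["eef_pos"]-t
        offy+=np.clip(k*F[1]*abs(np.cos(ph)),-.001,.001)
        print(f"{ph:.2f} hit {hit} F {np.round(F,1)} offy {offy*1e3:.1f} w {s['grip_width']*1e3:.1f} err {np.round(e*1e3,1)}")
        if hit: break
    return offy,ph
E
python3 - <<'E'
from h2 import *
command_gripper(.026,30); r.hold(.1); print(fr())
p=r.read_state()["eef_pos"]
t=H+.045*ex+.0150*ey; t[2]=.08+.1875+.004
print(r.move_straight(t,Q,speed=.05,max_force=10),fr())
p,d,C=snap("wrist","rg0")
command_gripper(0,40); s=r.read_state();print(s["grip_width"],fr(),s["eef_pos"][2]-.08,s["time_s"])
p,d,C=snap("wrist","rg");L=np.stack([(C-H)@ex,(C-H)@ey,C[...,2]-.08],-1)
for v in (60,100,210,230): print(v,[(L[v,u]*1e3).round(0).tolist() for u in (270,278,286)])
E
```

```text
[0.74531711 0.18538998 0.51545839]
False [-0.13779828 -0.24108061 -0.42349325]
0.010746844523618588 [ 0.40289867 -0.20755981  0.31115267] 0.1918054553532766 34.35
60 [[-50.0, 12.0, 194.0], [-50.0, 15.0, 193.0], [-50.0, 17.0, 193.0]]
100 [[-38.0, 12.0, 194.0], [-38.0, 15.0, 195.0], [-38.0, 18.0, 192.0]]
210 [[29.0, 10.0, 117.0], [4.0, 15.0, 187.0], [4.0, 18.0, 187.0]]
230 [[10.0, 12.0, 193.0], [10.0, 15.0, 193.0], [10.0, 18.0, 192.0]]
```

View pics/rg.png

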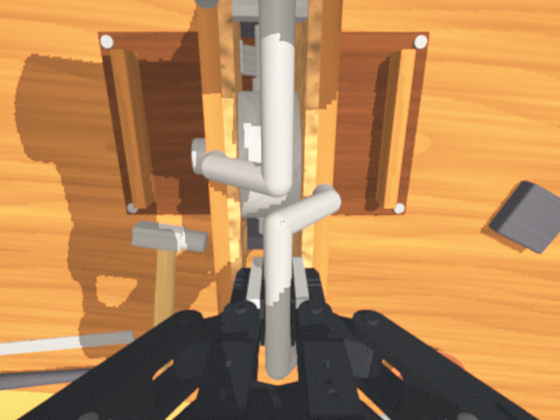

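The regrip is clean, with bars in line and near-zero force. Going past upright in part, then checking for gape.

Run:
```python
from h2 import *
o=swing2(.045,np.linspace(1.65,.95,6)[1:],0,tz=.004,speed=.08); print(o,r.read_state()["time_s"])
p,d,C=snap("wrist","m1w");np.savez("m1.npz",C=C);snap("side","m1d");snap("scene","m1s")
a=cv2.imread("pics/m1s.png")[60:300,180:400];b=cv2.imread("pics/m1d.png")[90:330,170:390]
cv2.imwrite("pics/m1.png",cv2.resize(np.hstack([a,b]),None,fx=1.8,fy=1.8,interpolation=2))
```

```text
1.51 hit False F [-0.4  1.7  5.3] offy 0.0 w 10.6 err [0.1 0.3 0.7]
1.37 hit False F [-0.7  0.3  5.3] offy 0.0 w 10.9 err [ 0.2 -0.3  0.8]
1.23 hit False F [ 0.5 -0.9  1.8] offy -0.0 w 10.3 err [ 0.2 -0.4 -0.1]
1.09 hit False F [ 1.9 -2.2  0.5] offy -0.1 w 10.5 err [ 0.2 -0.7 -0.1]
0.95 hit False F [ 3.5  0.6 -4.1] offy -0.0 w 10.5 err [ 0.  -0.  -0.6]
(np.float64(-4.9628663848994005e-05), np.float64(0.95)) 36.7917
```

View pics/m1.png

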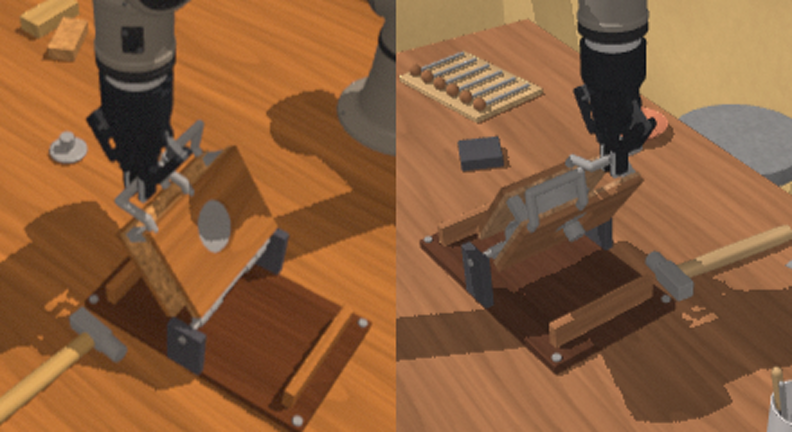

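View pics/m1w.png

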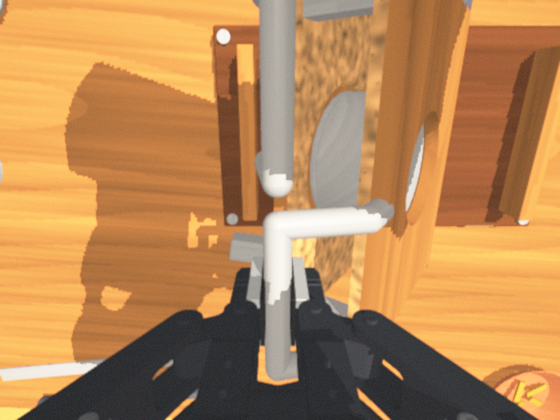

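Bars are still in line, so no gape, and forces are small. Continuing down.

Run:
```python
from h2 import *
o,ph=swing2(.045,np.linspace(.95,.12,7)[1:],0,tz=.004,speed=.08); print(r.read_state()["time_s"])
p,d,C=snap("wrist","m2w");snap("scene","m2s")
L=np.stack([(C-H)@ex,(C-H)@ey,C[...,2]-.08],-1);print("empty bar",(L[100,278]*1e3).round(),"loaded",(L[235,278]*1e3).round())
t=H+.045*ex+(-R0+o)*ey+(-.004)*ez
hit=r.move_straight(t,Q,speed=.03,max_force=14)
e=r.read_state()["eef_pos"];print(hit,e[2]-.08,fr())
r.hold(.2)
p,d,C=snap("wrist","m3w");L=np.stack([(C-H)@ex,(C-H)@ey,C[...,2]-.08],-1);print("empty bar",(L[100,278]*1e3).round(1),"loaded",(L[235,278]*1e3).round(1))
print(r.read_state()["time_s"])
a=cv2.imread("pics/m2s.png")[60:300,180:400];b=cv2.resize(cv2.imread("pics/m3w.png"),(320,240))
cv2.imwrite("pics/m2.png",cv2.resize(np.hstack([a,b]),None,fx=1.45,fy=1.45,interpolation=2))
```

```text
0.81 hit False F [ 3.3  0.7 -2.5] offy 0.0 w 10.6 err [ 0.  -0.2 -0.2]
0.67 hit False F [ 3.5 -1.6 -3.6] offy -0.0 w 10.5 err [ 0.  -0.5 -0.5]
0.53 hit False F [ 4.8 -0.4 -4. ] offy -0.1 w 10.3 err [-0.  -0.3 -0.7]
0.40 hit False F [ 4.9  0.9 -4.5] offy -0.0 w 10.4 err [-0.1 -0.1 -0.9]
0.26 hit False F [ 4.1  2.1 -4.7] offy 0.1 w 10.8 err [-0.1  0.  -1. ]
0.12 hit False F [ 3.1  3.4 -3.6] offy 0.3 w 10.6 err [-0.1  0.1 -0.9]
39.7917
empty bar [ -38. -186.   25.] loaded [  12. -186.   27.]
True 0.004417775846932995 [-1.50337124 -0.02532477  7.18642851]
empty bar [ -37.6 -187.5    4.8] loaded [  10.9 -187.5    8.4]
40.8833
```

View pics/m2.png

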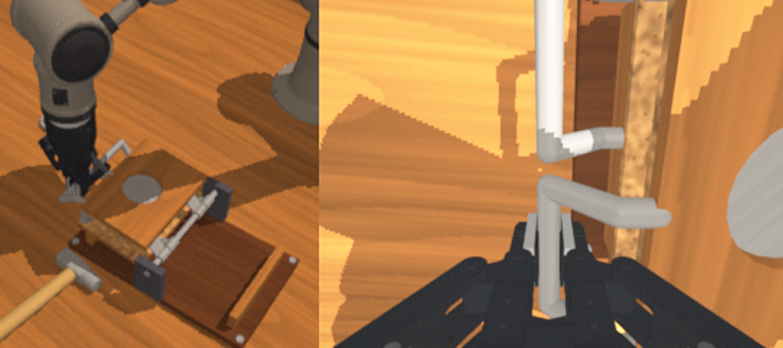

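Both are down: the empty bar sits at its stop and the loaded bar about 2 mm high (~0.015 rad, limit 0.08). Pressing slightly, then releasing and checking.

Run:
```python
from h2 import *
e=r.read_state()["eef_pos"]
print(r.move_straight(e-[0,0,.003],Q,speed=.02,max_force=15),fr())
command_gripper(.032,30); r.hold(.2); print(fr())
e=r.read_state()["eef_pos"]
r.move_straight(e+[0,0,.1],Q,speed=.15)
r.reach(H+.0*ex-.12*ey+[0,0,.24],Q); r.hold(.2)
s=r.read_state();p,d,C=snap("wrist","f1");snap("scene","f1s");snap("side","f1d");print(s["time_s"])
np.savez("f1.npz",C=C)
a=cv2.imread("pics/f1s.png")[90:330,170:400];b=cv2.imread("pics/f1d.png")[150:390,170:400]
cv2.imwrite("pics/f1x.png",cv2.resize(np.hstack([a,b]),None,fx=1.7,fy=1.7,interpolation=2))
```

```text
True [-2.94428877  1.57921412  7.85302665]
[ -0.14873419 -24.38923036  11.52155005]
43.3583
```

View pics/f1.png

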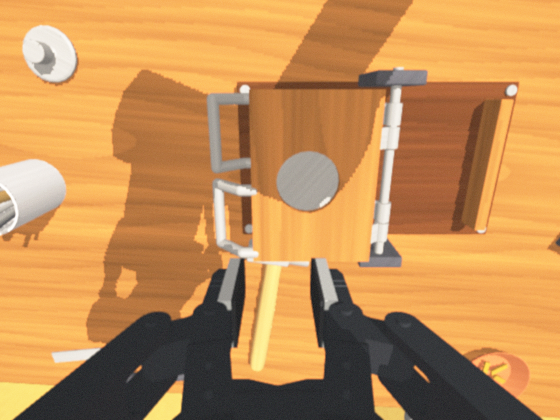

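View pics/f1x.png

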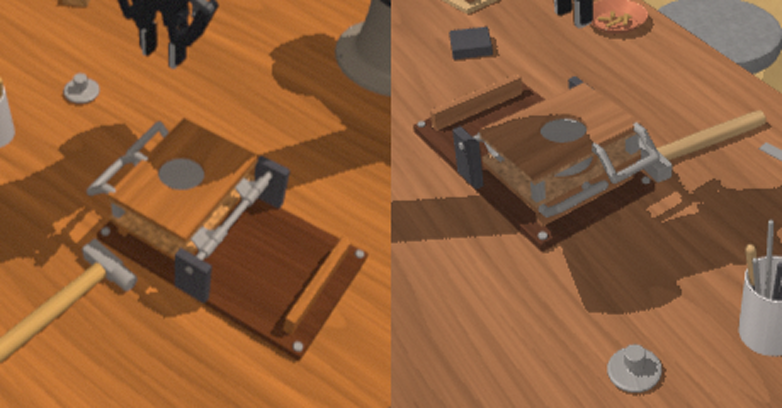

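The release showed 24 N sideways, so a finger may have rubbed. In the side view the loaded leaf may look slightly raised; measuring.

Run:
```python
from h2 import *
C=np.load("f1.npz")["C"];L=np.stack([(C-H)@ex,(C-H)@ey,C[...,2]-.08],-1)
for n,u,v in [("empty bar",214,120),("empty bar",216,150),("loaded bar",218,205),("loaded bar",222,230)]: 
    P=L[v-4:v+5,u-2:u+3].reshape(-1,3); P=P[P[:,2]>-.03]; print(n,(np.median(P,0)*1e3).round(1))
for s in [(slice(95,145,3),slice(260,370,3)),(slice(215,255,3),slice(265,365,3))]:
    P=L[s].reshape(-1,3); k=np.polyfit(P[:,1],P[:,2],1); print(k, P[:,1].min(),P[:,1].max())
P=L[165:195,295:325].reshape(-1,3);A=np.c_[P[:,:2],np.ones(len(P))];print("box bottom",P.mean(0).round(4),np.linalg.lstsq(A,P[:,2],rcond=None)[0])
```

```text
empty bar [ -58.8 -185.9    5.1]
empty bar [ -27.9 -185.6    5.5]
loaded bar [  34.3 -187.1    5.7]
loaded bar [  64.7 -184.4    5.2]
[-0.06031022  0.02785168] -0.1373540639162209 -0.03148580619349644
[-0.10818684  0.02553817] -0.1339899078924801 -0.025037982246506336
box bottom [-0.0001 -0.0869  0.0242] [-1.17554422 -0.46985546 -0.0167253 ]
```

Run:
```python
from h2 import *
C=np.load("f1.npz")["C"];L=np.stack([(C-H)@ex,(C-H)@ey,C[...,2]-.08],-1)*1e3
for v in (110,130,225,235): print(v,[(L[v,u,1:]).round(1).tolist() for u in (262,280,300,320,340,355)])
for u,v in [(295,180),(308,165),(308,180),(308,195),(322,180)]: print("bottom",L[v,u].round(1))
M=(abs(L[...,0])<34)&(abs(L[...,1]+90)<34)&(L[...,2]>18)&(L[...,2]<29)
v,u=np.nonzero(M);P=L[M];A=np.c_[P[:,:2],np.ones(len(P))];k=np.linalg.lstsq(A,P[:,2],rcond=None)[0];g=abs(P[:,2]-A@k)<1.5;k=np.linalg.lstsq(A[g],P[g,2],rcond=None)[0];print(k,g.sum(),P[g].mean(0))
```

```text
110 [[-135.0, 30.8], [-117.8, 32.4], [-98.9, 32.4], [-79.8, 31.0], [-60.7, 30.7], [-46.5, 31.1]]
130 [[-135.2, 30.9], [-117.8, 31.2], [-98.5, 32.4], [-79.0, 31.0], [-59.8, 31.9], [-45.4, 32.6]]
225 [[-136.7, 32.1], [-117.6, 32.3], [-96.2, 31.4], [-75.0, 32.4], [-53.6, 31.8], [-37.7, 32.2]]
235 [[-137.0, 30.5], [-117.5, 31.6], [-96.0, 31.4], [-74.2, 30.1], [-53.0, 32.2], [-36.7, 31.7]]
bottom [   0.6 -101.9   23.3]
bottom [-15.2 -88.8  22.9]
bottom [  1.  -88.2  21.7]
bottom [ 17.4 -87.8  22. ]
bottom [  0.6 -73.8  23.4]
[3.25080457e-03 2.94199675e-03 2.26537253e+01] 2710 [  0.89038667 -89.17978526  22.39425314]
```

The loaded leaf lies flat (back at 31.5 mm, no slope). The box bottom is level in the window at 22.5 mm (exactly the expected height). A last look at the bystanders against the start picture, then hand in.

Run:
```python
from h import *
a=cv2.imread("pics/scene0.png",0);p,d,C=snap("scene","end");b=cv2.imread("pics/end.png",0)
for n,(x0,y0,x1,y1) in dict(hammer=(160,232,256,306),can=(144,120,182,178),small=(205,130,232,153),block=(388,320,440,366)).items():
    t=a[y0:y1,x0:x1]; m=12; R=cv2.matchTemplate(b[y0-m:y1+m,x0-m:x1+m],t,cv2.TM_CCOEFF_NORMED); _,v,_,l=cv2.minMaxLoc(R); print(n,round(v,2),l[0]-m,l[1]-m)
s=r.read_state();print(s["time_s"],s["contact_force"]); r.finish_job()
```

```text
hammer 0.88 0 0
can 1.0 0 0
small 1.0 0 0
block 0.99 0 0
43.5583 [ 0.58464586 -0.13931737  0.32203175]
the job is handed in; nothing more can be done
```

I set the larger lid on the box, closed the empty leaf over it, then turned both leaves over together by the loaded leaf's handle. I handed the job in at 43.6 s of the allowed 72 s; no verdict is reported, so the results below are my own last checks.

**Lid:** It sat about 0.6 mm off the box centre with a tilt of about 0.001 rad.

**Closing:** With the empty leaf closed, its back was at +31.4 mm above the hinge axis, against 31.5 expected, and the two handles were in line.

**Final position:** The turned leaf lies flat, with its back 30–32.5 mm above the hinge axis and no slope. Both handles are level. The box bottom shows in the window at +22.5 mm, as expected, tilted about 0.004 rad and about 1 mm from the nest centre.

**Bystanders:** The can, small lid and steel block matched the start picture with zero shift. The hammer also showed zero shift, but its match score was 0.88, probably because of changed shadows.

**What disagreed:**
- During the first half of the turn the bar slid towards the fingertips, with up to 20 N radial force. I regripped with the leaves upright, and they stayed closed.
- Opening the jaws at the last release gave a brief 24 N sideways reading. The measurements afterwards showed nothing had shifted.
- An automatic plane fit first suggested the turned leaf was sloped. Point-by-point heights showed it was level, so I put the fit down to edge outliers.

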